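# Stop the drive, lock the hold-down arm, reset the stop

## Robot

A 6-joint arm with a two-finger parallel gripper is mounted at the origin on the work surface. World frame = base frame: x ahead of the robot, y to its left, z up, the work surface at z = 0. Lengths are in m, angles in rad, forces in N, time in s.
With the tool pointing down it reaches from about 0.3 to 0.875 m from the base axis. Payload 6.4 kg.
Tool frame: the origin (TCP) lies midway between the tips of the shut fingers; the grasp point (between the pads) lies 19 mm behind it; z points along the fingers, y is the line along which they close (so a half turn about z gives the same grasp; the last joint's range is limited). The gripper opens to 85 mm and grips with 20 to 120 N. Pads are 22 mm wide; open, the fingers measure 114 mm over their backs; the gripper's body (76 mm by 85 mm) begins 54 mm behind the grasp point. The pads swing forward as they close: fully open they stand 13 mm farther back than shut.
Start: joints at [0.939, 0.181, 1.607, -0, 1.354, -0.206], TCP at [0.237, 0.524, 0.231] pointing down, gripper open.
Joint ranges: [-2.99, 2.99], [-0.89, 2.07], [0.3, 2.58], [-1.14, 4.28], [0, 2.63], [-3.12, 3.12]. Speed limits (rad/s): [2.57, 2.57, 3.01, 3.14, 3.14, 3.14].

## Interface

Orientations are given as a unit quaternion [w, x, y, z].
In Python, from bench import get_obs, camera, hand_in gives the robot as it stands.
- The arm moves only by the tool carry_out, never from a script. Its argument "plan" is a list that holds one entry, the list of rows, each a list of 7 numbers: the shift along the world's x, y, z in m, then the turn, a rotation vector about the world's x, y, z in rad, then the opening, from 0 (shut) to 1 (fully open). In form: [[[x, y, z, rx, ry, rz, hand], ...]]. A call has exactly 5 rows; each row is the pose to reach, as a shift and turn from the pose commanded when the call began; what a row does not reach only later rows make up. A row lasts 1/12 s, in which the tool goes at most 41.7 mm and 7.16 degrees, less where a joint would pass 70% of its speed; a pose out of reach is approached as far as the arm can. A call with a gripper value outside its range is refused whole. The fingers move at their own pace and stop on an object; the grip force is fixed at half the most. Time passes only in rows, so rows that repeat a pose let the fingers close, or fill a call up. It gives the time, the measured TCP pose, the force, the opening and the grip force at its end, in the units of the state.
- get_obs(): the state, without advancing time (a new reading comes with each control period).
- camera(name): name is "scene" or "top" or "wrist"; returns a dict with "pixels" (420x560x3 uint8, red, green, blue), "z_map" (420x560 float32, m along the optical axis (not along the pixel's ray), 0 where there is no reading), "camera_matrix" (3x3 intrinsics, pixels), "cam_to_world" (4x4, takes a point from camera to world coordinates). Camera axes: x right, y up, looking along -z (the intrinsics and any distortion apply to the point x, -y, -z); pixel columns grow to the right and rows downward; lengths in m; the calibration is good to about 2 mm. A picture is of the moment at which its call begins.
- hand_in(): hands the job in; it is judged then, once.
The state is a dict: "time_s": time; "q": joint angles; "dq": joint speeds; "joint_efforts": joint torques, N m; "eef_pos": TCP position; "eef_rot": TCP orientation; "wrist_force": force on the tool from outside, world axes, zero at the start; "torque": the same for the moment, N m; "opening": opening from 0.0 (shut) to 1.0 (fully open); "grasp_force": force on a finger pad.
Only numpy, scipy, OpenCV 4.12 (cv2) and the standard library are available. Lean on these libraries where they do the work, as an engineer would, in place of code of your own. Each camera call takes 0.05 s, during which the arm holds its last target. There are 200 camera calls.

## Task

Make the music box stand ready for a run: press the mushroom stop right down and let go, so that it stays down by itself. While it is down, press the paddle of the raised hold-down arm down until the catch on its post keeps it down over the music box case, and let go; only then turn the stop's knob clockwise (seen from above) so that the stop springs fully up again. Leave the arm caught, the case in its place and everything else on the bench where it is.

Things in the scene. Friction and masses are not known exactly. Their poses are not given: they have to be found in the camera images.
- stop_box: the stop's housing, a dark wooden box 130 x 130 mm, 60 mm high, fixed to the bench, with a brass collar 90 mm wide and 10 mm high on top; origin under its centre, z up. On it stands the stop: a brass mushroom 76 mm wide whose rim's underside is 98 mm above the bench when up, with a straight grip bar on top
- stop_grip (a point): point on the stop's turning axis, at the top face of its brass grip bar (top face 146 mm above the bench when the stop is up). The bar is 60 mm long (along this point's x), 14 mm thick (along its y); it rises 28 mm above the cap's slightly domed top. The point sinks and turns with the stop
- stop_press (a joint): how far the stop is pressed down (m): 0 fully up, sprung; 0.015 at the bottom. Pressed beyond about 0.011 and released, it stays down at about 0.007; otherwise it springs up. About 7 N presses it to the bottom
- stop_knob (a joint): turn of the stop's cap and bar (rad), clockwise seen from above: 0 at rest, 1.2 at the end. With the stop held down, a turn past about 0.45 frees it (0.8 to 1.0 is a good turn); it then springs up unless the gripper holds it. Released, the knob creeps back to 0
- stand: the music box stand, fixed to the bench: a dark wooden base 16 mm high, 140 mm wide (y), from x = 10 to 280 mm of this frame; origin on the bench below the arm's paddle when the arm is level; x points from the paddle to the hinge. The arm's hinge axis is parallel to y, at x = 240, z = 95 mm. A dark steel post with the catch (18 x 16 mm, top 124 mm above the bench) stands at x = 45, y = 40 mm
- paddle_top (a point): centre of the top face of the brass paddle (60 mm along the arm, 50 mm wide, 16 mm thick) at the free end of the steel hold-down arm, 240 mm from the hinge axis. About 206 mm above the bench when the arm is raised, 103 mm when it is level. The point moves along the arc of the arm. When the arm is level, this point's x and z axes are tilted: they coincide with the stand's when the arm is raised
- hold_arm (a joint): angle of the arm (rad), growing as it is pressed down: 0 raised 26 degrees (sprung), 0.45 level, 0.50 at its stop. Pressed beyond about 0.47 and released it is caught at about 0.45; otherwise it springs up. About 10 N on the paddle presses it to the stop
- music_case: rosewood music box case, 125 x 88 x 50 mm, loose in the stand between low brass lips, under the arm; origin under its centre
- bellows_bottle: copper bellows bottle with ribbed sides, 75 mm wide, 140 mm high, standing; bystander; origin under its centre
- cam_follower: flat steel cam follower, a 14 mm wide bar with a round end, 115 mm long, 12 mm thick; bystander; origin on its underside, 54 mm from the bar end, long axis x
- beak: ivory bird beak, tapering, 83 mm long, 34 mm wide, 16 mm high; bystander; origin on its underside near the middle, point to +x
- stake: dark steel doming stake, a smooth mushroom shape without any grip bar, 72 mm wide, 105 mm high, standing loose on the bench; bystander, not the stop; origin under its centre
- cage_frame: small brass wire cage frame, 100 mm wide, 130 mm high, standing; bystander; origin under its centre
- gear_wheel: brass toothed wheel lying flat, 76 mm wide, 16 mm high; bystander; origin under its centre
- screwdriver: screwdriver with a wooden handle, about 170 mm long, lying; bystander; lies along its x, handle to -x
Things that resemble listed ones, but are neither listed nor needed, are in the scene too. Leave any blue or pink look-alike of the stop_box alone.

How it is judged:
By the outcome, as a careful person would: the job done as asked, in the order asked, and still so for the second after the job is handed in, with the robot touching nothing.
It also fails if it takes over 58 s, if anything falls off the work surface, if the arm or the gripper's body presses on something with over 40 N, if the wrist force passes 120 N, or if a joint passes its speed limit or range.

## Working session

There is one attempt and no reset: what is moved stays moved. The work goes in short steps, Python scripts to look and compute and a tool call to move; the robot and the scene stay as the last step left them, time stands still between calls to the robot, and variables do not carry over. Pictures are saved under pics/ and viewed, at most 10 in all, crops included, and the job is handed in when it is done.

Besides the shell and the picture viewer there is one more tool, called after "Call:" as name(argument=value, ...) on one line, values as JSON. carry_out: Moves the arm, as the interface text tells. Its arguments: {"type":"object","properties":{"plan":{"type":"array","items":{"type":"array","items":{"type":"array","items":{"type":"number"}}}}},"required":["plan"]}

```bash
mkdir -p pics; cat > h.py <<'E'
import numpy as np,cv2
from bench import get_obs,camera,hand_in
def cloud(c):
    K=c["camera_matrix"];z=c["z_map"];v,u=np.mgrid[:420,:560]
    x=(u-K[0,2])/K[0,0]*z;y=(v-K[1,2])/K[1,1]*z
    P=np.stack([x,-y,-z,np.ones_like(z)],-1)@c["cam_to_world"].T
    P=P[...,:3];P[z==0]=np.nan
    return P
def save(c,n,s=1): cv2.imwrite(f"pics/{n}.png",cv2.resize(c["pixels"][...,::-1],None,fx=s,fy=s,interpolation=cv2.INTER_CUBIC))
E
python3 - <<'E'
from h import *
for n in("top","scene"):
    c=camera(n);save(c,n,1.4);np.save(n+".npy",cloud(c))
    print(c["camera_matrix"],c["cam_to_world"])
o=get_obs();print(o["time_s"],o["eef_pos"],o["eef_rot"],o["opening"])
E
```

```text
[[523.62003098   0.         275.07134193]
 [  0.         523.62003098 206.12412042]
 [  0.           0.           1.        ]] [[-0.02692605  0.99805834 -0.05616524  0.40487685]
 [-0.9995802  -0.02628079  0.0121958   0.00568757]
 [ 0.01069605  0.05647004  0.998347    1.62187016]
 [ 0.          0.          0.          1.        ]]
[[525.73635631   0.         275.20443875]
 [  0.         525.73635631 210.76677914]
 [  0.           0.           1.        ]] [[ 0.4600853  -0.5608949   0.68827206  1.58955241]
 [ 0.88770635  0.27549776 -0.36888808 -0.57246011]
 [ 0.01729003  0.78070346  0.62466244  1.10273693]
 [ 0.          0.          0.          1.        ]]
0.1 [0.23718541 0.52326957 0.23047682] [-3.20150925e-04  2.11281182e-01  9.77425010e-01 -7.13359567e-04] 1.0003837946502376
```

View pics/top.png

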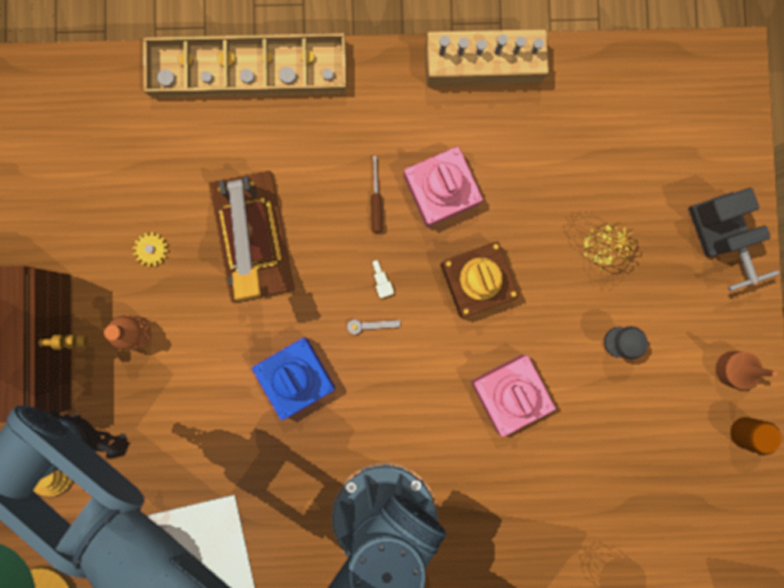

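View pics/scene.png

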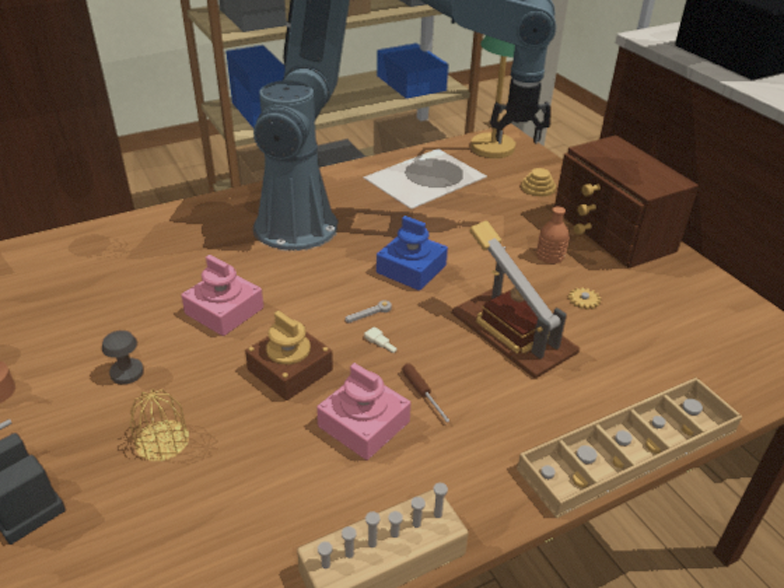

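The top view (at 1.4x) shows the wooden stop at (482,280) with its bar near vertical in the image, and the raised arm's paddle at (245,285) with the hinge at (236,185). The blue box is at (292,380) and the pink ones at (445,187) and (515,396). The scene view agrees.

```bash
python3 - <<'E'
from h import *
for n in("top","scene"):
    P=np.load(n+".npy");
    if n=="top": px=P[200,344]
    print(n,px)
    d=np.hypot(P[...,0]-px[0],P[...,1]-px[1])
    m=(d<.05)&(P[...,2]>.135)&(P[...,2]<.16);q=P[m]
    r=cv2.minAreaRect((q[:,:2]*1000).astype(np.float32));print("bar",m.sum(),np.median(q,0),r)
    w=np.linalg.eigh(np.cov(q[:,:2].T));print(w[1][:,1],np.sqrt(w[0]))
    m=(d<.1)&(P[...,2]>.05)&(P[...,2]<.064);q=P[m];print("box",cv2.minAreaRect((q[:,:2]*1000).astype(np.float32)),np.median(q[:,2]))
    m=(d<.05)&(P[...,2]>.105)&(P[...,2]<.125);q=P[m];print("cap",cv2.minAreaRect((q[:,:2]*1000).astype(np.float32)),np.median(q[:,2]))
    if n=="top": pp=P[203,175]
    print("pad",pp)
    d=np.hypot(P[...,0]-pp[0],P[...,1]-pp[1])
    m=(d<.06)&(P[...,2]>.17)&(P[...,2]<.24);q=P[m]
    print("paddle",cv2.minAreaRect((q[:,:2]*1000).astype(np.float32)),np.median(q,0),q.max(0),q.min(0))
    m=(d<.30)&(P[...,2]>.010)&(P[...,2]<.019)&(P[...,1]<pp[1]+.13)&(P[...,1]>pp[1]-.12);
    k,l,s,ce=cv2.connectedComponentsWithStats(cv2.morphologyEx(m.astype(np.uint8),cv2.MORPH_CLOSE,np.ones((9,9))));i=1+np.argmax(s[1:,4]);q=P[(l==i)&m]
    print("base",cv2.minAreaRect((q[:,:2]*1000).astype(np.float32)),len(q))
E
python3 - <<'E'
import sys;sys.path.insert(0,'.')
import cv2,os
os.chdir('.')
im=cv2.imread('pics/top.png');cv2.imwrite('pics/crop.png',cv2.resize(im[150:330,190:560],None,fx=2.15,fy=2.15,interpolation=cv2.INTER_CUBIC))
E
```

```text
top [ 0.5020942  -0.21218303  0.11541654]
bar 116 [ 0.50796556 -0.21690146  0.14622434] ((507.7724609375, -217.56124877929688), (59.01076889038086, 14.58056354522705), 18.739585876464844)
[-0.94824628 -0.31753582] [0.00435919 0.01706773]
box ((507.703369140625, -217.59942626953125), (129.939453125, 130.48130798339844), 18.594511032104492) 0.05989932512666807
cap ((507.3279113769531, -217.8943328857422), (74.64820098876953, 71.82658386230469), 47.923919677734375) 0.11618664217278662
pad [0.49985181 0.2579737  0.20986229]
paddle ((514.9285888671875, 259.0889892578125), (89.02664184570312, 50.61860656738281), 11.116848945617676) [0.50811434 0.2579737  0.20561089] [0.55961804 0.28653738 0.22825465] [0.47017898 0.22798031 0.17341213]
base ((616.1234130859375, 272.0428161621094), (248.6871337890625, 330.91619873046875), 82.31758880615234) 1036
scene [ 0.5020942  -0.21218303  0.11541654]
bar 112 [ 0.51644209 -0.22024933  0.14488624] ((512.5511474609375, -220.54739379882812), (61.42947006225586, 16.111927032470703), 18.54819679260254)
[-0.93866324 -0.34483521] [0.00421934 0.01786193]
box ((513.0515747070312, -220.1962890625), (133.45407104492188, 134.4005889892578), 18.020118713378906) 0.059744619243340624
cap ((517.5250854492188, -220.94674682617188), (73.84855651855469, 63.203575134277344), 78.62086486816406) 0.11525944085043627
pad [0.49985181 0.2579737  0.20986229]
paddle ((518.3348388671875, 256.5209045410156), (81.75086212158203, 57.3990364074707), 9.051770210266113) [0.51548673 0.25269838 0.20091533] [0.55912315 0.28619495 0.22067853] [0.47412477 0.22399596 0.17032595]
base ((621.1716918945312, 273.66400146484375), (275.4320068359375, 146.24913024902344), 10.043530464172363) 944
```

View pics/crop.png

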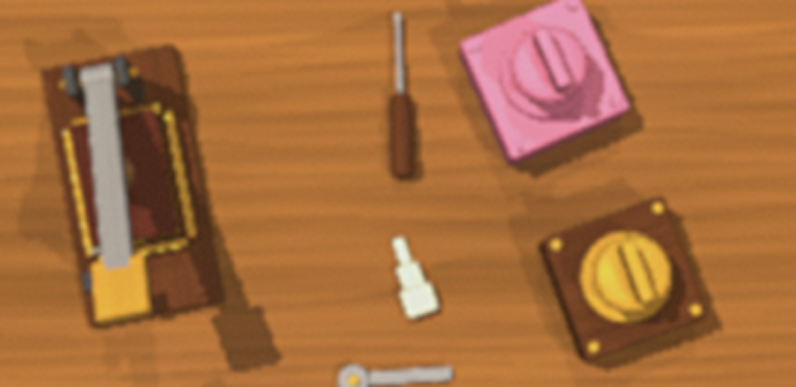

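The crop shows the stop's bar at (640,270) and the paddle at (120,288). The two views agree to about 5 mm, so I'll travel above the stop with shut fingers and refine with the wrist camera.

Call:
carry_out(plan=[[[0.013,-0.037,0.01,0,0,0.075,0],[0.026,-0.074,0.02,0,0,0.15,0],[0.04,-0.111,0.03,0,0,0.225,0],[0.054,-0.148,0.04,0,0,0.3,0],[0.068,-0.185,0.05,0,0,0.375,0]]])

```text
time_s: 0.52
eef_pos: [0.3053, 0.337, 0.2812]
eef_rot: [-0.0, 0.023, 1.0, -0.0]
wrist_force: [1.5, -0.8, 0.4]
opening: 0.299
grasp_force: 0.0
```

Call:
carry_out(plan=[[[0.013,-0.037,0,0,0,0.075,0],[0.026,-0.074,0,0,0,0.15,0],[0.04,-0.111,0,0,0,0.225,0],[0.054,-0.148,0,0,0,0.3,0],[0.068,-0.185,0,0,0,0.375,0]]])

```text
time_s: 0.93
eef_pos: [0.3734, 0.1519, 0.2812]
eef_rot: [0.0, -0.163, 0.987, 0.0]
wrist_force: [0.7, -0.2, 0.9]
opening: -0.004
grasp_force: 0.0
```

Call:
carry_out(plan=[[[0.013,-0.037,0,0,0,0,0],[0.026,-0.074,0,0,0,0,0],[0.04,-0.111,0,0,0,0,0],[0.054,-0.148,0,0,0,0,0],[0.068,-0.185,0,0,0,0,0]]])

```text
time_s: 1.35
eef_pos: [0.4415, -0.0333, 0.2812]
eef_rot: [0.0, -0.161, 0.987, 0.0]
wrist_force: [0.8, 0.9, 0.4]
opening: -0.0
grasp_force: 0.0
```

Call:
carry_out(plan=[[[0.013,-0.037,0.0,0,0,0,0],[0.026,-0.074,0.0,0,0,0,0],[0.04,-0.111,0.0,0,0,0,0],[0.054,-0.148,0.0,0,0,0,0],[0.068,-0.185,0.0,0,0,0,0]]])

```text
time_s: 1.77
eef_pos: [0.5095, -0.2182, 0.2807]
eef_rot: [-0.0, -0.161, 0.987, 0.0]
wrist_force: [0.5, 0.9, 0.6]
opening: 0.0
grasp_force: 0.0
```

```bash
python3 - <<'E'
from h import *
c=camera("wrist");save(c,"w1",1.4);P=cloud(c);np.save("w1.npy",P)
o=get_obs();print(o["time_s"],o["eef_pos"],o["eef_rot"],o["opening"],o["wrist_force"],o["q"])
d=np.hypot(P[...,0]-.51,P[...,1]+.219)
for lo,hi,r,n in((.135,.16,.05,"bar"),(.05,.064,.11,"box"),(.105,.125,.05,"cap")):
    q=P[(d<r)&(P[...,2]>lo)&(P[...,2]<hi)]
    if len(q)>20: print(n,len(q),np.median(q,0),cv2.minAreaRect((q[:,:2]*1000).astype(np.float32)))
E
```

```text
1.8167 [ 0.51105438 -0.2247866   0.28004255] [-2.07357290e-04 -1.59338404e-01  9.87222584e-01 -1.67310182e-03] 0.002208931951390367 [-1.67644405 -4.55074908  1.12724332] [-0.62541959  0.10474492  1.59361237 -0.00268178  1.44116283 -2.51591337]
bar 1006 [ 0.50763731 -0.22039495  0.14605804] ((509.1379699707031, -219.8444366455078), (58.770694732666016, 13.929707527160645), 18.281333923339844)
box 6798 [ 0.49066059 -0.2270239   0.06034135] ((509.14129638671875, -220.11325073242188), (128.18362426757812, 130.5204315185547), 18.538162231445312)
cap 3249 [ 0.50588681 -0.22343219  0.11606333] ((509.38592529296875, -220.07681274414062), (73.74236297607422, 74.57917022705078), 19.15472984313965)
```

View pics/w1.png

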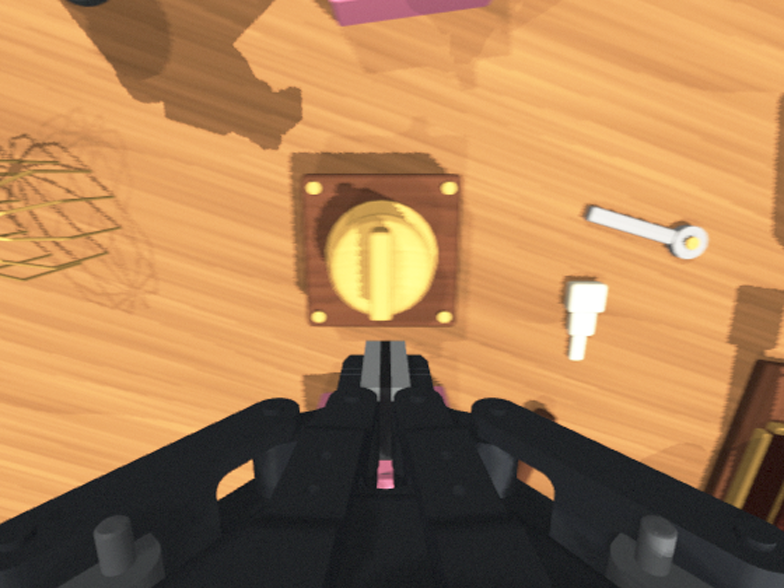

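The wrist view shows the bar at (381,275) in the brass stop, with centre (0.509, -0.220) and yaw 18.5°. I'll go down to just above the bar.

Call:
carry_out(plan=[[[0,-0.004,-0.035,0,0,0,0],[0,-0.004,-0.07,0,0,0,0],[0,-0.004,-0.1,0,0,0,0],[0,-0.004,-0.12,0,0,0,0],[0,-0.004,-0.12,0,0,0,0]]])

```text
time_s: 2.23
eef_pos: [0.5062, -0.2182, 0.1556]
eef_rot: [-0.004, -0.161, 0.987, 0.004]
wrist_force: [-1.7, 0.5, 0.2]
opening: -0.001
grasp_force: 0.0
```

Call:
carry_out(plan=[[[0,0,-0.004,0,0,0,0],[0,0,-0.008,0,0,0,0],[0,0,-0.012,0,0,0,0],[0,0,-0.016,0,0,0,0],[0,0,-0.016,0,0,0,0]]])

```text
time_s: 2.65
eef_pos: [0.5099, -0.2205, 0.1457]
eef_rot: [0.0, -0.161, 0.987, -0.0]
wrist_force: [1.0, -0.9, 1.1]
opening: -0.002
grasp_force: 0.8
```

Call:
carry_out(plan=[[[0,0,-0.004,0,0,0,0],[0,0,-0.008,0,0,0,0],[0,0,-0.012,0,0,0,0],[0,0,-0.0145,0,0,0,0],[0,0,-0.0145,0,0,0,0]]])

```text
time_s: 3.07
eef_pos: [0.5102, -0.2208, 0.1314]
eef_rot: [0.001, -0.161, 0.987, -0.001]
wrist_force: [0.2, -0.3, 6.2]
opening: 0.003
grasp_force: 2.9
```

Call:
carry_out(plan=[[[0,0,0.004,0,0,0,0],[0,0,0.015,0,0,0,0],[0,0,0.05,0,0,0,0],[0,0,0.09,0,0,0,0],[0,0,0.13,0,0,0,0]]])

```text
time_s: 3.48
eef_pos: [0.5084, -0.2196, 0.2619]
eef_rot: [-0.001, -0.161, 0.987, 0.001]
wrist_force: [1.2, -0.3, 0.4]
opening: -0.0
grasp_force: 0.0
```

Call:
carry_out(plan=[[[0,0,0.02,0,0,0,0],[0,0,0.02,0,0,0,0],[0,0,0.02,0,0,0,0],[0,0,0.02,0,0,0,0],[0,0,0.02,0,0,0,0]]])

```text
time_s: 3.9
eef_pos: [0.5085, -0.2197, 0.2789]
eef_rot: [-0.001, -0.161, 0.987, 0.001]
wrist_force: [1.3, 0.4, -0.2]
opening: 0.006
grasp_force: 0.0
```

```bash
python3 - <<'E'
from h import *
P=cloud(camera("wrist"))
d=np.hypot(P[...,0]-.509,P[...,1]+.22)
q=P[(d<.05)&(P[...,2]>.128)&(P[...,2]<.16)];print(len(q),np.median(q,0),cv2.minAreaRect((q[:,:2]*1000).astype(np.float32)))
print(get_obs()["eef_pos"])
E
```

```text
943 [ 0.50810764 -0.220554    0.13874217] ((509.2973327636719, -219.9501495361328), (59.04289627075195, 13.335721015930176), 18.320524215698242)
[ 0.50855566 -0.21966431  0.27876901]
```

The stop stays down with its bar top at 0.139. Next I'll travel to above the paddle.

Call:
carry_out(plan=[[[0,0.032,0.01,0,0,0,0],[0,0.064,0.02,0,0,0,0],[0,0.096,0.03,0,0,0,0],[0,0.128,0.04,0,0,0,0],[0,0.16,0.05,0,0,0,0]]])

```text
time_s: 4.37
eef_pos: [0.5087, -0.0588, 0.3297]
eef_rot: [-0.001, -0.161, 0.987, 0.001]
wrist_force: [0.5, 0.6, 0.2]
opening: -0.005
grasp_force: 0.0
```

Call:
carry_out(plan=[[[0,0.032,0,0,0,0,0],[0,0.064,0,0,0,0,0],[0,0.096,0,0,0,0,0],[0,0.128,0,0,0,0,0],[0,0.16,0,0,0,0,0]]])

```text
time_s: 4.78
eef_pos: [0.5086, 0.1013, 0.3294]
eef_rot: [-0.001, -0.161, 0.987, 0.0]
wrist_force: [0.3, -0.9, -0.0]
opening: 0.002
grasp_force: 0.0
```

Call:
carry_out(plan=[[[0,0.035,0,0,0,0,0],[0,0.07,0,0,0,0,0],[0,0.105,0,0,0,0,0],[0,0.135,0,0,0,0,0],[0,0.155,0,0,0,0,0]]])

```text
time_s: 5.2
eef_pos: [0.5084, 0.2574, 0.3291]
eef_rot: [-0.001, -0.162, 0.987, 0.0]
wrist_force: [0.8, -0.3, 0.3]
opening: 0.003
grasp_force: 0.0
```

Call:
carry_out(plan=[[[0,0,0,0,0,0,0],[0,0,0,0,0,0,0],[0,0,0,0,0,0,0],[0,0,0,0,0,0,0],[0,0,0,0,0,0,0]]])

```text
time_s: 5.62
eef_pos: [0.5097, 0.2535, 0.3306]
eef_rot: [-0.0, -0.161, 0.987, -0.0]
wrist_force: [0.2, -0.2, 0.2]
opening: 0.003
grasp_force: 0.0
```

```bash
python3 - <<'E'
from h import *
c=camera("wrist");save(c,"w2",1.4);P=cloud(c);np.save("w2.npy",P);hsv=cv2.cvtColor(c["pixels"],cv2.COLOR_RGB2HSV)
o=get_obs();print(o["time_s"],o["eef_pos"])
d=np.hypot(P[...,0]-.507,P[...,1]-.255)
m=(d<.07)&(P[...,2]>.16)&(P[...,2]<.235)&(hsv[...,1]>90);q=P[m]
print(len(q),np.median(q,0),q.min(0),q.max(0),cv2.minAreaRect((q[:,:2]*1000).astype(np.float32)))
E
```

```text
5.6667 [0.50970677 0.25362727 0.33074318]
3240 [0.49585688 0.25366454 0.21084041] [0.46990429 0.22685821 0.18767654] [0.54196126 0.28404463 0.22007718] ((506.45782470703125, 256.13421630859375), (67.26373291015625, 50.092613220214844), 9.708782196044922)
```

View pics/w2.png

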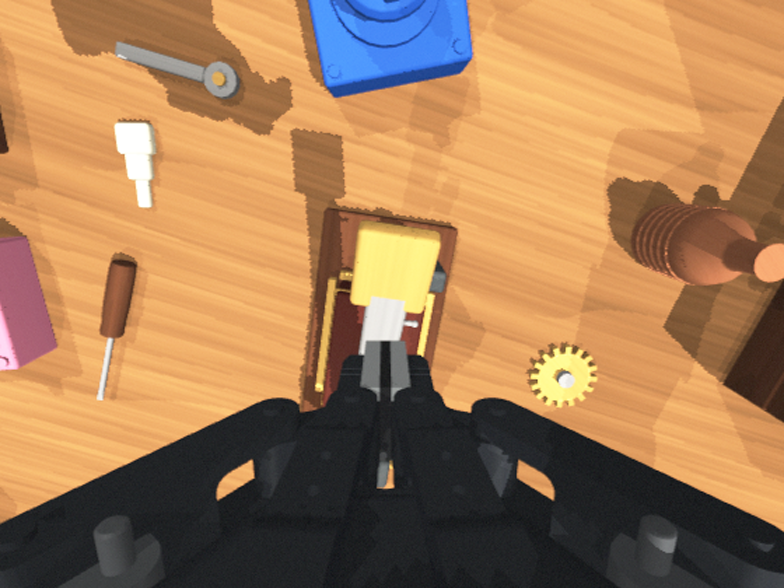

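The wrist view shows the paddle at (397,265) with its catch pin at (410,323), and the post on the right at (440,275). The paddle centre is at about (0.507, 0.256), stand yaw 9.7°. I'll follow its arc down.

Call:
carry_out(plan=[[[-0.003,0.002,-0.035,0,0,0,0],[-0.003,0.002,-0.07,0,0,0,0],[-0.003,0.002,-0.095,0,0,0,0],[-0.003,0.002,-0.108,0,0,0,0],[-0.003,0.002,-0.108,0,0,0,0]]])

```text
time_s: 6.08
eef_pos: [0.5044, 0.2553, 0.2188]
eef_rot: [-0.003, -0.161, 0.987, -0.0]
wrist_force: [-1.3, -0.7, -0.0]
opening: 0.004
grasp_force: 0.0
```

Call:
carry_out(plan=[[[-0.005,-0.001,-0.012,0,0,0,0],[-0.01,-0.002,-0.025,0,0,0,0],[-0.014,-0.002,-0.038,0,0,0,0],[-0.017,-0.003,-0.051,0,0,0,0],[-0.02,-0.003,-0.064,0,0,0,0]]])

```text
time_s: 6.5
eef_pos: [0.4877, 0.2534, 0.1605]
eef_rot: [0.002, -0.161, 0.987, 0.0]
wrist_force: [-0.5, -1.1, 2.7]
opening: -0.002
grasp_force: 1.4
```

Call:
carry_out(plan=[[[-0.003,-0.001,-0.011,0,0,0,0],[-0.005,-0.001,-0.022,0,0,0,0],[-0.007,-0.001,-0.033,0,0,0,0],[-0.008,-0.002,-0.044,0,0,0,0],[-0.008,-0.002,-0.052,0,0,0,0]]])

```text
time_s: 6.92
eef_pos: [0.4791, 0.2519, 0.1064]
eef_rot: [0.001, -0.161, 0.987, 0.0]
wrist_force: [-0.5, 1.2, 9.3]
opening: -0.002
grasp_force: 4.1
```

Call:
carry_out(plan=[[[0,0,-0.005,0,0,0,0],[0,0,-0.01,0,0,0,0],[0,0,-0.014,0,0,0,0],[0,0,-0.014,0,0,0,0],[0,0,-0.014,0,0,0,0]]])

```text
time_s: 7.33
eef_pos: [0.4788, 0.2518, 0.0927]
eef_rot: [0.0, -0.161, 0.987, 0.0]
wrist_force: [-0.2, 0.1, 5.9]
opening: 0.002
grasp_force: 3.2
```

Call:
carry_out(plan=[[[0,0,-0.001,0,0,0,0],[0,0,0.003,0,0,0,0],[0,0,0.008,0,0,0,0],[0,0,0.014,0,0,0,0],[0,0,0.022,0,0,0,0]]])

```text
time_s: 7.75
eef_pos: [0.4777, 0.2514, 0.1142]
eef_rot: [-0.001, -0.161, 0.987, -0.0]
wrist_force: [0.4, 0.2, -0.0]
opening: -0.003
grasp_force: 0.0
```

Call:
carry_out(plan=[[[0,0,0.03,0,0,0,0],[0,0,0.07,0,0,0,0],[0,0,0.11,0,0,0,0],[0,0,0.15,0,0,0,0],[0,0,0.17,0,0,0,0]]])

```text
time_s: 8.17
eef_pos: [0.4797, 0.2521, 0.2902]
eef_rot: [0.003, -0.161, 0.987, 0.0]
wrist_force: [-0.2, -0.4, 0.4]
opening: -0.004
grasp_force: 0.0
```

```bash
python3 - <<'E'
from h import *
c=camera("wrist");save(c,"w3",1.4);P=cloud(c)
o=get_obs();print(o["time_s"],o["eef_pos"],o["wrist_force"])
d=np.hypot(P[...,0]-.475,P[...,1]-.251);q=P[(d<.02)&(P[...,2]<.23)];print(len(q),np.median(q,0),q[:,2].std())
T=cloud(camera("top"));d=np.hypot(T[...,0]-.51,T[...,1]+.219);q=T[(d<.05)&(T[...,2]>.128)];print("stop",np.median(q,0))
E
```

```text
8.2167 [0.48103789 0.25251333 0.29302285] [1.19304598 0.20310509 2.00106946]
1125 [0.47440666 0.25071581 0.10440637] 0.013087384746118839
stop [ 0.50741627 -0.21763295  0.13922053]
```

View pics/w3.png

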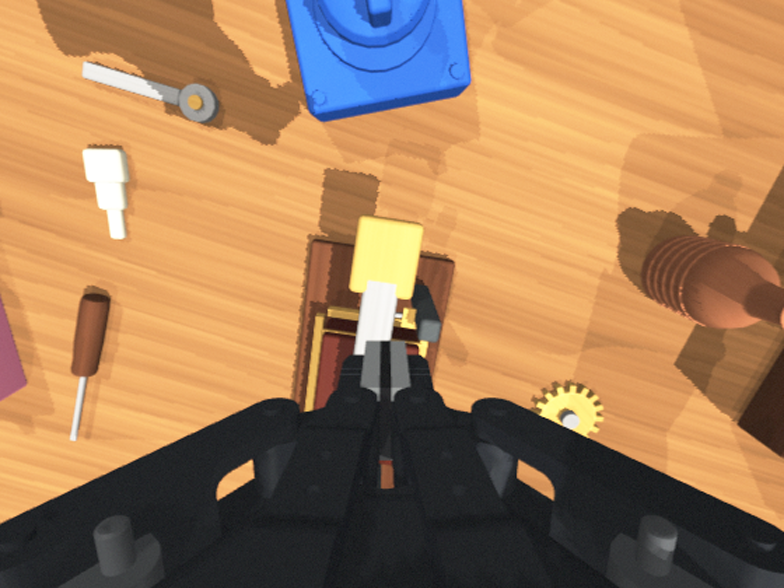

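The arm is caught (paddle top 0.104, pin under the catch at (415,318)) and the stop is still down. Back to the stop with the gripper open.

Call:
carry_out(plan=[[[0.002,-0.032,0,0,0,0,0],[0.004,-0.064,0,0,0,0,0],[0.006,-0.096,0,0,0,0,0],[0.008,-0.128,0,0,0,0,0],[0.011,-0.16,0,0,0,0,0]]])

```text
time_s: 8.68
eef_pos: [0.4882, 0.0905, 0.283]
eef_rot: [-0.002, -0.162, 0.987, 0.0]
wrist_force: [1.0, -0.6, 0.2]
opening: -0.001
grasp_force: 0.0
```

Call:
carry_out(plan=[[[0.002,-0.032,0,0,0,0,1],[0.004,-0.064,0,0,0,0,1],[0.006,-0.096,0,0,0,0,1],[0.008,-0.128,0,0,0,0,1],[0.01,-0.16,0,0,0,0,1]]])

```text
time_s: 9.1
eef_pos: [0.4983, -0.0695, 0.283]
eef_rot: [-0.001, -0.161, 0.987, 0.001]
wrist_force: [0.1, -0.0, 0.2]
opening: 0.706
grasp_force: 0.0
```

Call:
carry_out(plan=[[[0.002,-0.035,0,0,0,0,1],[0.004,-0.07,0,0,0,0,1],[0.006,-0.105,0,0,0,0,1],[0.008,-0.135,0,0,0,0,1],[0.01,-0.152,0,0,0,0,1]]])

```text
time_s: 9.52
eef_pos: [0.5083, -0.223, 0.2828]
eef_rot: [-0.001, -0.16, 0.987, 0.001]
wrist_force: [-0.2, -0.4, 0.5]
opening: 1.002
grasp_force: 0.0
```

Call:
carry_out(plan=[[[0,0,-0.02,0,0,0,1],[0,0,-0.04,0,0,0,1],[0,0,-0.07,0,0,0,1],[0,0,-0.09,0,0,0,1],[0,0,-0.1,0,0,0,1]]])

```text
time_s: 9.93
eef_pos: [0.5073, -0.2183, 0.1803]
eef_rot: [-0.003, -0.161, 0.987, 0.003]
wrist_force: [-1.2, 0.9, -0.0]
opening: 1.001
grasp_force: 0.0
```

Call:
carry_out(plan=[[[0,0,-0.015,0,0,0,1],[0,0,-0.03,0,0,0,1],[0,0,-0.045,0,0,0,1],[0,0,-0.06,0,0,0,1],[0,0,-0.06,0,0,0,1]]])

```text
time_s: 10.35
eef_pos: [0.5077, -0.2185, 0.1216]
eef_rot: [-0.002, -0.162, 0.987, 0.002]
wrist_force: [-0.3, -0.6, -0.2]
opening: 1.0
grasp_force: 0.0
```

Call:
carry_out(plan=[[[0,0,0,0,0,0,0],[0,0,0,0,0,0,0],[0,0,0,0,0,0,0],[0,0,0,0,0,0,0],[0,0,0,0,0,0,0]]])

```text
time_s: 10.77
eef_pos: [0.51, -0.2206, 0.1257]
eef_rot: [0.001, -0.161, 0.987, -0.001]
wrist_force: [0.4, -0.1, -0.0]
opening: 0.299
grasp_force: 0.0
```

Call:
carry_out(plan=[[[0,0,0,0,0,0,0],[0,0,0,0,0,0,0],[0,0,0,0,0,0,0],[0,0,0,0,0,0,0],[0,0,0,0,0,0,0]]])

```text
time_s: 11.18
eef_pos: [0.5095, -0.2196, 0.125]
eef_rot: [0.0, -0.161, 0.987, 0.001]
wrist_force: [-0.5, 5.5, 3.8]
opening: 0.139
grasp_force: 63.6
```

Gripped. Next comes a clockwise turn of 0.9 rad.

Call:
carry_out(plan=[[[0,0,0,0,0,-0.09,0],[0,0,0,0,0,-0.18,0],[0,0,0,0,0,-0.27,0],[0,0,0,0,0,-0.36,0],[0,0,0,0,0,-0.45,0]]])

```text
time_s: 11.6
eef_pos: [0.5094, -0.2193, 0.1248]
eef_rot: [-0.0, 0.065, 0.998, 0.001]
wrist_force: [-1.6, 6.4, 4.1]
opening: 0.144
grasp_force: 63.6
```

Call:
carry_out(plan=[[[0,0,0,0,0,-0.09,0],[0,0,0,0,0,-0.18,0],[0,0,0,0,0,-0.27,0],[0,0,0,0,0,-0.36,0],[0,0,0,0,0,-0.45,0]]])

```text
time_s: 12.02
eef_pos: [0.5094, -0.219, 0.1247]
eef_rot: [-0.001, 0.286, 0.958, 0.001]
wrist_force: [-1.0, 8.1, 5.0]
opening: 0.145
grasp_force: 63.6
```

Call:
carry_out(plan=[[[0,0,0,0,0,0,0],[0,0,0,0,0,0,0],[0,0,0,0,0,0,1],[0,0,0,0,0,0,1],[0,0,0,0,0,0,1]]])

```text
time_s: 12.43
eef_pos: [0.5096, -0.2209, 0.1249]
eef_rot: [0.0, 0.284, 0.959, -0.0]
wrist_force: [-0.1, -0.2, -0.0]
opening: 0.559
grasp_force: 0.0
```

Call:
carry_out(plan=[[[0,0,0,0,0,0,1],[0,0,0,0,0,0,1],[0,0,0,0,0,0,1],[0,0,0.01,0,0,0,1],[0,0,0.03,0,0,0,1]]])

```text
time_s: 12.85
eef_pos: [0.5079, -0.2194, 0.1531]
eef_rot: [-0.002, 0.284, 0.959, 0.001]
wrist_force: [1.1, -0.0, -0.6]
opening: 1.0
grasp_force: 0.0
```

Call:
carry_out(plan=[[[0,0,0.03,0,0,0,1],[0,0,0.06,0,0,0,1],[0,0,0.1,0,0,0,1],[0,0,0.13,0,0,0,1],[0,0,0.14,0,0,0,1]]])

```text
time_s: 13.27
eef_pos: [0.5114, -0.2216, 0.3018]
eef_rot: [0.005, 0.284, 0.959, -0.002]
wrist_force: [0.2, -0.5, 0.1]
opening: 1.003
grasp_force: 0.0
```

```bash
python3 - <<'E'
from h import *
c=camera("scene");save(c,"s2",1.4)
o=get_obs();print(o["time_s"],o["eef_pos"],o["wrist_force"])
W=cloud(camera("wrist"));d=np.hypot(W[...,0]-.509,W[...,1]+.22);q=W[(d<.05)&(W[...,2]>.128)&(W[...,2]<.165)];print("stop",np.median(q,0),cv2.minAreaRect((q[:,:2]*1000).astype(np.float32)))
T=cloud(camera("top"));d=np.hypot(T[...,0]-.475,T[...,1]-.251);q=T[d<.015];print("paddle",np.median(q,0))
E
```

```text
13.3167 [ 0.51147153 -0.22172305  0.30154506] [ 0.10174606 -0.87932364  1.03684185]
stop [ 0.50729123 -0.21881597  0.14610492] ((509.1434020996094, -219.7913360595703), (14.256860733032227, 59.399967193603516), 84.07482147216797)
paddle [0.47513632 0.2505854  0.10545733]
```

View pics/s2.png

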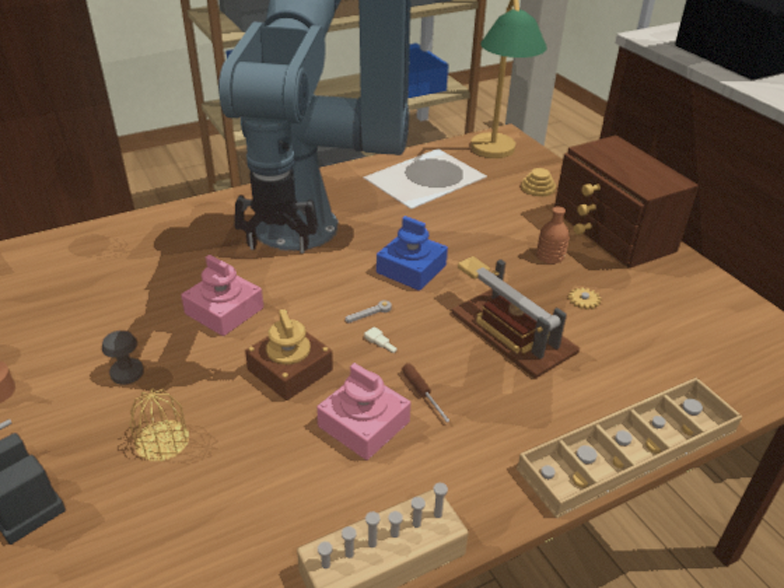

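The scene view shows the stop up at (288,340), the arm level and caught at (515,295), and nothing else moved. I'm handing in.

```bash
python3 -c "
from bench import hand_in
print(hand_in())"
```

```text
the job is handed in; nothing more can be done
None
```

The job is handed in: the stop was pressed and stayed down, the hold-down arm was caught over the case, and the knob turn then sprang the stop fully up (bar top back at 146 mm), with nothing else seen to move; the judging result was not shown.

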